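# Load the last two sample vials and close the vial block

## Robot

A 6-joint arm with a two-finger parallel gripper is mounted at the origin on the work surface. World frame = base frame: x ahead of the robot, y to its left, z up, the work surface at z = 0. Lengths are in m, angles in rad, forces in N, time in s.
With the tool pointing down it reaches from about 0.15 to 0.775 m from the base axis. Payload 6.1 kg.
Tool frame: the origin (TCP) lies between the finger pads; the fingertips stand 8 mm ahead of it and the grasp point (between the pads) lies 11 mm behind it (ctrl.tips_ahead is the distance from the TCP to the fingertips, in m); z points along the fingers, y is the direction in which the jaws open and shut (so a half turn about z gives the same grasp; the last joint's range is limited). The gripper opens to 85 mm and grips with 20 to 120 N. Pads are 22 mm wide; open, the fingers measure 114 mm over their backs; the gripper's body (76 mm by 85 mm) begins 54 mm behind the grasp point. The pads swing forward as they close: fully open they stand 13 mm farther back than shut.
Start: joints at [-1.266, 0.126, -0.04, 1.405, 0, 1.571], TCP at [0.158, -0.501, 0.239] pointing down, gripper open.
Joint ranges: [-2.72, 2.72], [-0.95, 1.95], [-1.27, 1.35], [-1.78, 2.02], [-1.46, 1.47], [-3.14, 3.14]. Speed limits (rad/s): [2.39, 2.39, 3.01, 3.14, 3.14, 3.14].

## Interface

Orientations are given as a rotation vector (axis times angle).
In Python, from cell import ctrl gives the robot as it stands. The module is installed in compiled form; this text tells all that it offers.
- The arm moves only by the tool apply_moves, never from a script. Its argument "plan" is a list of rows, each an object with "slide": the shift along the tool's x, y, z in m, a list of three; "rot": the turn, a rotation vector about the tool's x, y, z in rad, a list of three; "grip": the closure, from -1 (fully open) to 1 (shut). A call has 1 to 5 rows; each row is the pose to reach, as a shift and turn from the pose measured when the call began, along the tool's axes at that moment; what a row does not reach only later rows make up. A row lasts 1/8 s, in which the tool goes at most 62.5 mm and 10.7 degrees, less where a joint would pass 70% of its speed; a pose out of reach is approached as far as the arm can. A call with a gripper value outside its range is refused whole. The fingers move at their own pace and stop on an object; the grip force is fixed at half the most. Time passes only in rows, so rows that repeat a pose let the fingers close. It gives the time, the measured TCP pose, the force and the opening at its end, in the units of the state.
- ctrl.read_state(): the state, without advancing time (a new reading comes with each control period).
- ctrl.capture(name): name is "scene" or "side" or "wrist"; returns a dict with "frame" (384x512x3 uint8, blue, green, red), "vfov" (degrees; the focal length in pixels is half the picture's height over the tangent of half this angle, whatever the lens; pixels are square), "cx", "cy" (the principal point, pixels), "R" (3x3) and "t" (3): a world point X has camera coordinates R X + t; the wrist camera has in their place "T_tool_cam" (4x4, takes a point from camera to tool coordinates, whose origin is the TCP and whose axes are the flange's). Camera axes: x right, y down, z forward; pixel columns grow to the right and rows downward; lengths in m; the calibration is good to about 2 mm. A picture is of the moment at which its call begins: read the wrist's pose just before it. There is no depth.
- ctrl.close_job(): hands the job in, once; it reports no verdict.
The state is a dict: "t": time; "q": joint angles; "joint_vel": joint speeds; "tau": joint torques, N m; "tool_pos": TCP position; "tcp_rot": TCP orientation; "ft_force": force on the tool from outside, world axes, zero at the start; "torque": the same for the moment, N m; "grip_width": opening from 0.0 (shut) to 1.0 (fully open).
Only numpy, scipy, OpenCV 4.12 (cv2) and the standard library are available. Lean on these libraries where they do the work, as an engineer would, in place of code of your own. Each camera call takes 0.05 s, during which the arm holds its last target. There are 200 camera calls.

## Task

The heating block still lacks two sample vials: stand the two large vials from the tray upright, fully down in the two empty wells of the row (set them in, do not drop them from above), then put the cover on its two dowels and bring it flush onto the block. Finish holding it: keep the cover's grip bar in the gripper and press the cover down on the block with a steady push of at least 10 newtons, without letting go. Leave the vials already in the block in their wells and do not shift or tip the small vial and the other things on the bench.

Things in the scene. Friction and masses are not known exactly. Their poses are not given: they have to be found in the camera images.
- heater: block heater, fixed: a grey housing with its deck 60 mm above the bench, carrying the lower half of an aluminium vial block, 54 (x) x 196 (y) x 40 mm, top 100 mm above the bench. Origin: on the bench below the block's centre; z up. The housing reaches from x = -120 to +80 mm and 118 mm either way in y; a low knob (top at 73 mm) stands at x = -88, y = -45 mm
- block_top (a point): centre of the lower block's flat top; x across it, y along it. Four wells in a row at y = -54, -18, 18, 54 mm, 28 mm in diameter, 30 mm deep (vials have 2 mm play all round and stand 28 mm proud). Two steel dowels, 10 mm in diameter, stand 40 mm above the top at x = 0, y = -86 and 86 mm, the upper 8 mm tapering to 5 mm. The cover's underside lies on this face when down
- cover: cover, the upper half of the block: aluminium, 54 (x) x 196 (y) x 36 mm, gasket round its lower rim, 0.4 to 0.6 kg, lying on a 4 mm cork mat. A pocket below (36 x 144 mm, 31 mm deep) clears the vials' tops. Two 12 mm dowel holes go through it at x = 0, y = -86 and 86 mm. It fits either way round (half a turn about z). Origin: centre of its underside; z up
- cover_grip (a point): centre of the cover's grip bar, 53 mm above the cover's underside: a black bar 16 mm wide (x), 76 mm long (y), 34 mm high, on the middle of the cover's top face (36 to 70 mm above the underside), to be pinched across x from above. Axes as the cover's
- vial_a_mid (a point): sample vial, clear glass with a black cap of the same width: an upright cylinder 24 mm in diameter, 58 mm tall (foot chamfered 2.5 x 4 mm), about 30 g. This point is its centre, 29 mm above its underside; z is its axis. Stands on the tray (tray floor 3 mm above the bench); to be loaded
- vial_b_mid (a point): sample vial, clear glass with a black cap of the same width: an upright cylinder 24 mm in diameter, 58 mm tall (foot chamfered 2.5 x 4 mm), about 30 g. This point is its centre, 29 mm above its underside; z is its axis. Stands on the tray (tray floor 3 mm above the bench); to be loaded
- vial_c_mid (a point): sample vial, clear glass with a black cap of the same width: an upright cylinder 24 mm in diameter, 58 mm tall (foot chamfered 2.5 x 4 mm), about 30 g. This point is its centre, 29 mm above its underside; z is its axis. Already stands home in one of the four wells; stays there
- vial_d_mid (a point): sample vial, clear glass with a black cap of the same width: an upright cylinder 24 mm in diameter, 58 mm tall (foot chamfered 2.5 x 4 mm), about 30 g. This point is its centre, 29 mm above its underside; z is its axis. Already stands home in another of the four wells; stays there
- well_a_home (a point): one empty well of the block: the point where the centre of a vial lies when it stands home in this well (1 mm below the block's top face, 29 mm above the well's floor); axes as the block's
- well_b_home (a point): the other empty well of the block, in the same way
- vial_a: the same vial as vial_a_mid, origin at the centre of its underside
- vial_b: the same vial as vial_b_mid, origin at the centre of its underside
- flask: conical flask, clear glass, 86 mm wide and 128 mm tall. Loose bystander. Origin: centre of its underside, on the surface it stands on
- beaker: clear glass beaker, 66 mm wide and 85 mm tall. Loose bystander. Origin: centre of its underside, on the surface it stands on
- small_vial: small vial, amber glass with a black cap, 17 mm in diameter and 40 mm tall, on the tray among the sample vials; it does not belong in the block. Loose bystander. Origin: centre of its underside, on the surface it stands on
- goggles: clear safety goggles, 60 x 150 x 45 mm. Loose bystander. Origin: centre of its underside, on the surface it stands on
- weigh_cup: clear plastic cup, 62 mm wide at its rim and 62 mm tall. Loose bystander. Origin: centre of its underside, on the surface it stands on
- marker: white marker pen with a black cap, 15 mm thick and 140 mm long, lying down (x along it, its cap towards +x). Loose bystander. Origin: beneath its middle

How it is judged:
By the outcome, as a careful person would: the job done as asked, in the order asked, and still so for the second after the job is handed in, while the arm keeps its last pose, push and grip.
It also fails if it takes over 70 s, if anything falls off the work surface, if the arm or the gripper's body presses on something with over 40 N, if the wrist force passes 120 N, or if a joint passes its speed limit or range.

## Working session

There is one attempt and no reset: what is moved stays moved. The work goes in short steps, Python scripts to look and compute and a tool call to move; the robot and the scene stay as the last step left them, time stands still between calls to the robot, and variables do not carry over. Pictures are saved under pics/ and viewed, about 8 in all and at most 12, crops included, and the job is handed in when it is done.

Besides the shell and the picture viewer there is one more tool, called after "Call:" as name(argument=value, ...), one argument or row to a line, values as JSON. apply_moves: Moves the arm, as the interface text tells. Its arguments: {"type":"object","properties":{"plan":{"type":"array","items":{"type":"object","properties":{"slide":{"type":"array","items":{"type":"number"}},"rot":{"type":"array","items":{"type":"number"}},"grip":{"type":"number"}}}}},"required":["plan"]}

```bash
mkdir -p pics; ls; cat > h.py <<'E'
import numpy as np, cv2
from scipy.spatial.transform import Rotation as Rot
from cell import ctrl
def cap(name):
    s=ctrl.read_state(); c=ctrl.capture(name)
    f=c["frame"].shape[0]/2/np.tan(np.radians(c["vfov"])/2)
    K=np.array([[f,0,c["cx"]],[0,f,c["cy"]],[0,0,1]])
    if name=="wrist":
        T=np.eye(4);T[:3,:3]=Rot.from_rotvec(s["tcp_rot"]).as_matrix();T[:3,3]=s["tool_pos"]
        W=T@np.array(c["T_tool_cam"]); R=W[:3,:3].T; t=-R@W[:3,3]
    else: R=np.array(c["R"]);t=np.array(c["t"])
    return c["frame"],K,R,t
def ray(px,K,R,t):
    d=R.T@np.linalg.inv(K)@np.array([px[0],px[1],1.]); return -R.T@t,d/np.linalg.norm(d)
def onz(px,z,K,R,t):
    o,d=ray(px,K,R,t); return o+d*(z-o[2])/d[2]
def proj(X,K,R,t):
    p=K@(R@np.array(X)+t); return p[:2]/p[2]
def delta(p,yaw=None):
    """slide from now to world point p (TCP)"""
    s=ctrl.read_state(); M=Rot.from_rotvec(s["tcp_rot"]).as_matrix()
    return np.round(M.T@(np.array(p)-s["tool_pos"]),4)
E
python3 - <<'E'
from h import *
s=ctrl.read_state()
print({k:np.round(v,3) for k,v in s.items()},ctrl.tips_ahead); print(Rot.from_rotvec(s["tcp_rot"]).as_matrix().round(3))
for n in("scene","side","wrist"):
    f,K,R,t=cap(n); cv2.imwrite(f"pics/{n}0.png",f); np.savez(f"pics/{n}0.npz",K=K,R=R,t=t); print(n,K[0,0],K[:2,2],-R.T@t,R.round(2).tolist())
E
```

```text
pics
{'t': np.float64(0.0), 'q': array([-1.266,  0.126, -0.041,  1.405, -0.   ,  1.571]), 'joint_vel': array([ 0.002,  0.001, -0.   ,  0.001, -0.   ,  0.   ]), 'tau': array([-0.0000e+00, -4.3592e+01,  3.5292e+01,  1.7000e-02,  0.0000e+00,
       -0.0000e+00]), 'tool_pos': array([ 0.157, -0.5  ,  0.239]), 'tcp_rot': array([-3.104, -0.477,  0.   ]), 'ft_force': array([-0.357,  0.132, -0.477]), 'torque': array([-0.011,  0.006, -0.017]), 'grip_width': np.float64(0.999)} 0.008
[[ 0.954  0.3   -0.001]
 [ 0.3   -0.954  0.002]
 [-0.    -0.002 -1.   ]]
scene 454.8488461136925 [260.85695724 195.23219676] [1.35749634 0.64469784 0.81494588] [[-0.64, 0.76, 0.01], [0.45, 0.39, -0.8], [-0.62, -0.51, -0.6]]
side 399.7856963163398 [261.281805   188.91689124] [0.06018791 0.78313095 0.7533453 ] [[-0.81, -0.58, 0.01], [-0.35, 0.47, -0.81], [0.47, -0.66, -0.58]]
wrist 330.30694154365654 [255.22811976 186.26031793] [ 0.236559   -0.47549442  0.37301253] [[0.3, -0.95, -0.0], [-0.9, -0.28, 0.32], [-0.31, -0.09, -0.95]]
```

View pics/scene0.png

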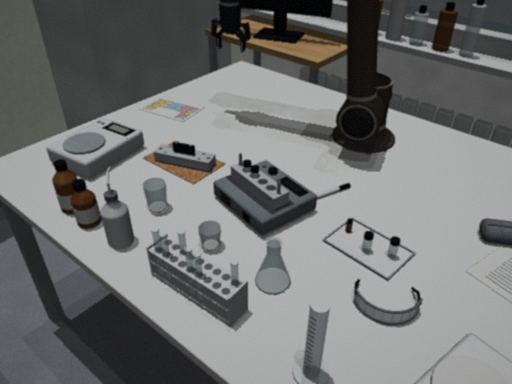

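View pics/side0.png

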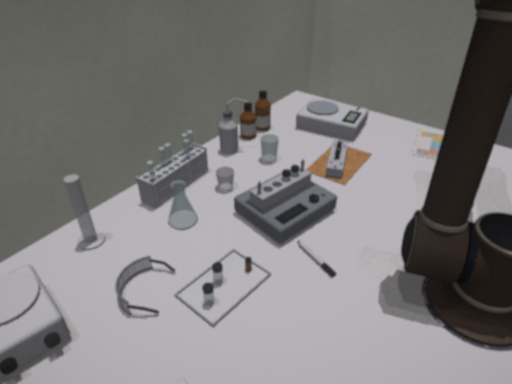

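The scene view shows the cover on its mat near (185,158), the heater at (265,190), and the tray with two large vial caps at (369,236) and (395,242) plus the small vial at (350,225). The side view shows the vial caps at (218,268) and (208,288), and the heater at (285,200) with the cover at (338,155).

```bash
python3 - <<'E'
from h import *
C={n:[np.load(f"pics/{n}0.npz")[k] for k in "KRt"] for n in("scene","side")}
def P(n): K,R,t=C[n]; return K@np.c_[R,t]
for nm,a,b in [("vial1",(369,236),(218,268)),("vial2",(395,242),(208,288)),("small",(350,224),(248,262)),("dowelA",(239,158),(303,165)),("dowelB",(281,187),(259,187)),("bar",(184,149),(338,152)),("flask",(272,262),(181,203)),("marker",(347,187),(330,269))]:
    X=cv2.triangulatePoints(P("scene"),P("side"),np.float64(a),np.float64(b)).ravel();X=X[:3]/X[3]
    print(nm,X.round(3),[ (proj(X,*C[n])-p).round(1).tolist() for n,p in(("scene",a),("side",b))])
# big crops
ims=[]
for n,x,y,w,h in [("scene",200,140,130,100),("scene",135,120,130,100),("side",220,140,130,100),("scene",310,205,130,100)]:
    f=cv2.imread(f"pics/{n}0.png")[y:y+h,x:x+w]; ims.append(cv2.resize(f,(390,300),interpolation=cv2.INTER_CUBIC))
cv2.imwrite("pics/crops.png",np.vstack([np.hstack(ims[:2]),np.hstack(ims[2:])]))
E
```

```text
vial1 [0.522 0.308 0.052] [[0.1, 0.1], [0.2, -0.2]]
vial2 [0.5   0.368 0.052] [[-0.0, -0.0], [-0.0, 0.0]]
small [0.489 0.236 0.03 ] [[-0.0, -0.0], [-0.0, 0.0]]
dowelA [ 0.545 -0.111  0.119] [[0.3, 0.7], [0.4, -0.8]]
dowelB [0.579 0.067 0.122] [[-0.1, -0.2], [-0.2, 0.3]]
bar [ 0.543 -0.354  0.051] [[0.4, 1.0], [0.5, -1.1]]
flask [0.761 0.188 0.062] [[0.3, 0.5], [0.4, -0.6]]
marker [0.321 0.125 0.011] [[-0.5, -0.8], [-0.8, 1.2]]
```

View pics/crops.png

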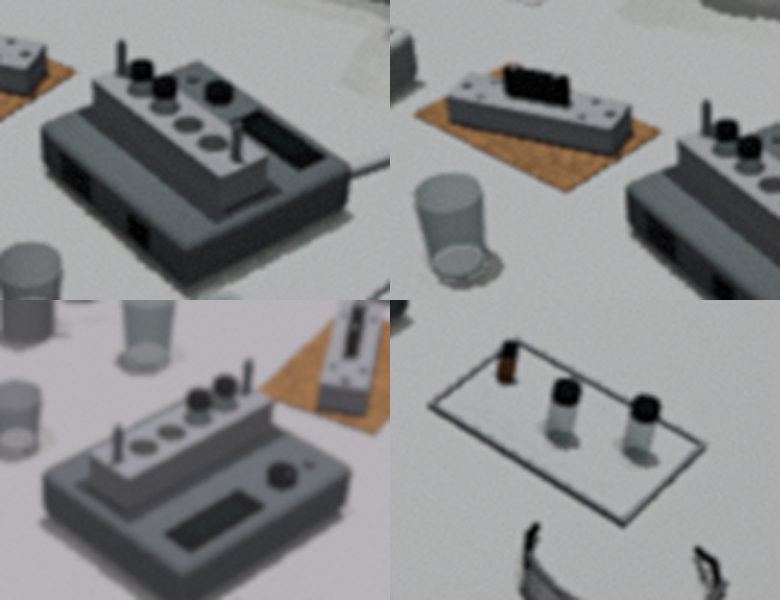

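The crops confirm the layout. The knob and the two filled wells are on the dowel A side, and the empty wells are next to dowel B, at y = +18 and +54. I'll move over the block for a wrist view.

Call:
apply_moves(
  plan=[
    {"slide":[0.05,-0.037,-0.01],"rot":[0,0,-0.11],"grip":-1},
    {"slide":[0.1,-0.074,-0.02],"rot":[0,0,-0.22],"grip":-1},
    {"slide":[0.15,-0.11,-0.03],"rot":[0,0,-0.33],"grip":-1},
    {"slide":[0.2,-0.148,-0.04],"rot":[0,0,-0.44],"grip":-1},
    {"slide":[0.25,-0.184,-0.04],"rot":[0,0,-0.54],"grip":-1},
  ],
)

```text
t: 0.78
tool_pos: [0.341, -0.2494, 0.2796]
tcp_rot: [2.864, 1.292, 0.001]
ft_force: [0.6, -1.3, 0.7]
grip_width: 1.002
```

```bash
cat >> h.py <<'E'
def go(p,th=None):
    """print state and slide/rot from now to TCP p, tool y heading th, pointing straight down"""
    s=ctrl.read_state(); M=Rot.from_rotvec(s["tcp_rot"]).as_matrix()
    h=np.arctan2(M[1,1],M[0,1]); th=h if th is None else th
    y=np.array([np.cos(th),np.sin(th),0]); z=np.array([0,0,-1.]); G=np.c_[np.cross(y,z),y,z]
    print("t",round(s["t"],2),"pos",np.round(s["tool_pos"],4),"head",round(h,4),"F",np.round(s["ft_force"],1),"w",round(s["grip_width"],3))
    print(" slide",(M.T@(np.array(p)-s["tool_pos"])).round(4).tolist(),"rot",Rot.from_matrix(M.T@G).as_rotvec().round(4).tolist())
E
python3 -c "
from h import *
go([0.52,0,0.30],-0.19)"
```

```text
t 0.78 pos [ 0.341  -0.2494  0.2796] head -0.7232 F [ 0.6 -1.3  0.7] w 1.002
 slide [0.3055, -0.0308, -0.0201] rot [0.0007, -0.0006, -0.5332]
```

Call:
apply_moves(
  plan=[
    {"slide":[0.06,-0.006,-0.004],"rot":[0,0,-0.107],"grip":-1},
    {"slide":[0.12,-0.012,-0.008],"rot":[0,0,-0.214],"grip":-1},
    {"slide":[0.18,-0.018,-0.012],"rot":[0,0,-0.32],"grip":-1},
    {"slide":[0.24,-0.024,-0.016],"rot":[0,0,-0.427],"grip":-1},
    {"slide":[0.3,-0.03,-0.02],"rot":[0,0,-0.533],"grip":-1},
  ],
)

```text
t: 1.4
tool_pos: [0.5178, -0.0027, 0.2999]
tcp_rot: [2.418, 2.005, 0.001]
ft_force: [1.1, -0.4, 0.7]
grip_width: 1.001
```

```bash
python3 -c "
from h import *
f,K,R,t=cap('wrist'); np.savez('pics/w1.npz',K=K,R=R,t=t); cv2.imwrite('pics/w1.png',f)
for X in [(0.545,-0.111,.14),(0.579,.067,.14)]: print(proj(X,K,R,t))
go([0.5,0.3,0.3],-0.19)"
```

```text
[301.34099747 264.61962076]
[311.31277289  78.27622727]
t 1.45 pos [0.5212 0.0023 0.2989] head -0.1786 F [ 0.5  2.5 -0.5] w 1.001
 slide [0.2892, -0.0738, 0.0001] rot [0.0012, -0.0042, 0.0114]
```

View pics/w1.png

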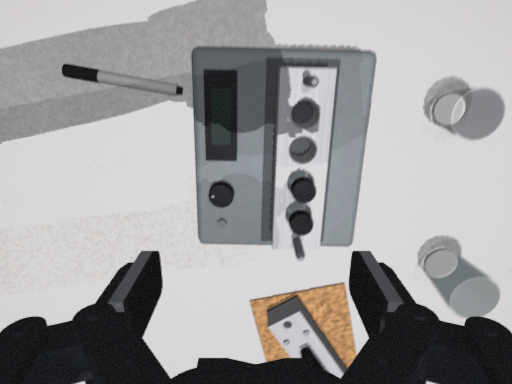

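Wrist view: empty wells at about (305,112) and (303,150), filled wells at (303,189) and (301,222), and the dowels near (313,82) and (298,245). I'll measure the block from its bright top face and its wells.

```bash
python3 - <<'E'
from h import *
d=np.load('pics/w1.npz');K,R,t=d['K'],d['R'],d['t'];f=cv2.imread('pics/w1.png');g=cv2.cvtColor(f,cv2.COLOR_BGR2GRAY)
roi=np.zeros_like(g);roi[60:252,268:345]=1
print(g[100,270:345:3].tolist(), g[170,266:345:3].tolist())
m=((g>125)&(roi>0)).astype(np.uint8)*255
c=max(cv2.findContours(m,cv2.RETR_EXTERNAL,cv2.CHAIN_APPROX_NONE)[0],key=cv2.contourArea)
c=cv2.convexHull(c)[:,0]
W=np.array([onz(p,.1,K,R,t)[:2] for p in c]).astype(np.float32)*1000
r=cv2.minAreaRect(W);print("rect mm",r)
# wells, caps
for nm,(x,y),z,th in [("wB",(305,112),.1,100),("wA",(303,150),.1,100),("c1",(303,189),.128,60),("c2",(301,222),.128,60)]:
    p=g[y-20:y+20,x-20:x+20]; print(nm,p[20,::3].tolist())
    mm=(cv2.GaussianBlur(p,(3,3),0)<th+20).astype(np.uint8)
    cs=[k for k in cv2.findContours(mm,cv2.RETR_EXTERNAL,cv2.CHAIN_APPROX_NONE)[0] if cv2.pointPolygonTest(k,(20,20),True)>-6 and len(k)>10]
    for k in cs:
        q=np.array([onz(v+np.array([x-20,y-20]),z,K,R,t)[:2] for v in cv2.convexHull(k)[:,0]]).astype(np.float32)*1000
        print(cv2.minEnclosingCircle(q),cv2.boundingRect(k))
E
```

```text
[55, 55, 61, 123, 127, 127, 195, 213, 210, 204, 124, 87, 80, 97, 129, 212, 210, 208, 204, 203, 203, 182, 105, 140, 140] [97, 93, 68, 128, 217, 217, 217, 217, 217, 197, 147, 126, 136, 171, 211, 217, 217, 217, 217, 216, 204, 114, 153, 157, 154, 153, 152]
rect mm ((572.0955200195312, -19.856422424316406), (204.61981201171875, 86.99346160888672), 79.99827575683594)
wB [128, 123, 93, 57, 59, 61, 57, 59, 58, 52, 72, 82, 206, 204]
((574.1261596679688, 32.71080017089844), 15.280661582946777) (5, 7, 29, 31)
wA [210, 205, 124, 96, 93, 94, 93, 82, 60, 78, 74, 131, 206, 206]
((567.0223388671875, -2.301396369934082), 13.477331161499023) (7, 7, 26, 26)
c1 [190, 192, 113, 24, 51, 49, 50, 46, 49, 39, 47, 179, 216, 215]
((559.0670166015625, -34.90153884887695), 13.74405288696289) (7, 8, 25, 26)
c2 [209, 212, 183, 27, 46, 43, 39, 40, 41, 44, 49, 208, 214, 215]
((551.597412109375, -68.79071044921875), 14.131345748901367) (7, 8, 24, 25)
```

Call:
apply_moves(
  plan=[
    {"slide":[0.06,-0.015,0],"rot":[0,0,0],"grip":-1},
    {"slide":[0.12,-0.03,0],"rot":[0,0,0],"grip":-1},
    {"slide":[0.18,-0.045,0],"rot":[0,0,0],"grip":-0.6},
    {"slide":[0.24,-0.06,0],"rot":[0,0,0],"grip":-0.4},
    {"slide":[0.27,-0.07,0.0],"rot":[0,0,0],"grip":-0.3},
  ],
)

```text
t: 2.08
tool_pos: [0.4996, 0.2831, 0.2992]
tcp_rot: [-2.407, -2.016, -0.005]
ft_force: [-0.0, 0.2, 0.0]
grip_width: 0.649
```

```bash
python3 -c "
from h import *
f,K,R,t=cap('wrist'); np.savez('pics/w2.npz',K=K,R=R,t=t); cv2.imwrite('pics/w2.png',f)
go([0.5,0.3,0.3],-0.19)"
```

```text
t 2.12 pos [0.4991 0.286  0.2988] head -0.1742 F [-0.4  1.7 -0.7] w 0.648
 slide [0.014, -0.0015, -0.0012] rot [-0.0011, -0.0055, 0.0158]
```

View pics/w2.png

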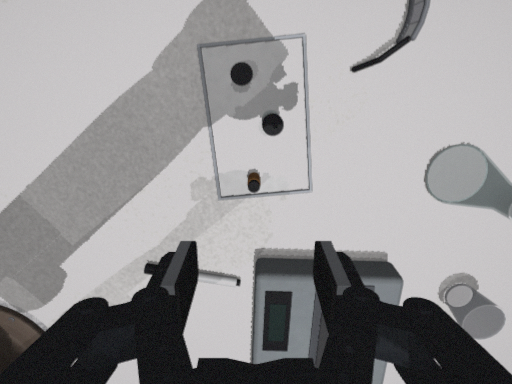

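The tray view shows vial caps at (241,73) and (273,124), and the small vial at (253,182). I'll measure the caps and approach the nearer one at (273,124).

```bash
python3 - <<'E'
from h import *
d=np.load('pics/w2.npz');K,R,t=d['K'],d['R'],d['t'];g=cv2.imread('pics/w2.png',0)
for (x,y) in [(241,73),(273,124)]:
    p=g[y-20:y+20,x-20:x+20]; m=(p<70).astype(np.uint8)
    k=max(cv2.findContours(m,cv2.RETR_EXTERNAL,cv2.CHAIN_APPROX_NONE)[0],key=cv2.contourArea)
    q=np.array([onz(v+np.array([x-20,y-20]),.061,K,R,t)[:2] for v in k[:,0]]).astype(np.float32)*1000
    c=cv2.minEnclosingCircle(q); print(c,cv2.boundingRect(k)); 
    print(onz((x,y),.061,K,R,t).round(4))
go([0.522,0.308,0.13],-0.19)
# block edges in w1: long edges bright->dark
d=np.load('pics/w1.npz');K,R,t=d['K'],d['R'],d['t'];g=cv2.imread('pics/w1.png',0)
for nm,step in(("left",1),("right",-1)):
    P=[]
    for y in list(range(72,98))+list(range(160,235)):
        xs=range(298,255,-1) if step==1 else range(312,350)
        row=g[y].astype(int)
        seg=[x for x in (range(262,290) if step==1 else range(344,314,-1)) if row[x]>175]
        if seg: P.append(onz((seg[0],y),.1,K,R,t)[:2]*1000)
    v=cv2.fitLine(np.float32(P),cv2.DIST_HUBER,0,.01,.01).ravel(); v[:2]*=np.sign(v[1])
    print(nm,v.round(4),"yaw",np.arctan2(-v[0],v[1]).round(4), "x at y=-10:",(v[2]+(-10-v[3])*v[0]/v[1]).round(1))
E
```

```text
((499.2782897949219, 369.1282043457031), 11.607017517089844) (10, 10, 22, 22)
[0.4992 0.3698 0.061 ]
((523.3557739257812, 310.940673828125), 12.041836738586426) (9, 9, 21, 22)
[0.5243 0.3104 0.061 ]
t 2.12 pos [0.4991 0.286  0.2988] head -0.1742 F [-0.4  1.7 -0.7] w 0.648
 slide [0.0247, 0.0189, 0.1689] rot [-0.0011, -0.0055, 0.0158]
left [ 2.002000e-01  9.798000e-01  5.316397e+02 -4.393920e+01] yaw -0.2016 x at y=-10: 538.6
right [ 2.082000e-01  9.781000e-01  5.881588e+02 -2.927760e+01] yaw -0.2098 x at y=-10: 592.3
```

Call:
apply_moves(
  plan=[
    {"slide":[0.008,0.006,0.055],"rot":[0,-0.002,0.006],"grip":-0.3},
    {"slide":[0.016,0.012,0.11],"rot":[-0.001,-0.004,0.015],"grip":-0.3},
    {"slide":[0.0277,0.0198,0.165],"rot":[-0.001,-0.0055,0.025],"grip":-0.3},
    {"slide":[0.0277,0.0198,0.2],"rot":[-0.001,-0.0055,0.028],"grip":-0.3},
    {"slide":[0.0277,0.0198,0.2],"rot":[-0.001,-0.0055,0.028],"grip":-0.3},
  ],
)

```text
t: 2.75
tool_pos: [0.5213, 0.3095, 0.0955]
tcp_rot: [-2.434, -1.985, 0.011]
ft_force: [0.4, 0.1, 0.2]
grip_width: 0.652
```

```bash
python3 -c "
from h import *
go([0.5234,0.3108,0.044],-0.205)"
```

```text
t 2.75 pos [0.5213 0.3095 0.0955] head -0.2023 F [0.4 0.1 0.2] w 0.652
 slide [0.002, 0.002, 0.0515] rot [-0.0053, 0.0048, 0.0027]
```

Call:
apply_moves(
  plan=[
    {"slide":[0.002,0.002,0.03],"rot":[-0.005,0.005,0.0],"grip":-0.3},
    {"slide":[0.002,0.002,0.0515],"rot":[-0.005,0.005,0.0],"grip":-0.3},
    {"slide":[0.002,0.002,0.0515],"rot":[-0.005,0.005,0.0],"grip":0.2},
    {"slide":[0.002,0.002,0.0515],"rot":[-0.005,0.005,0.0],"grip":1},
    {"slide":[0.002,0.002,0.0515],"rot":[-0.005,0.005,0.0],"grip":1},
  ],
)

```text
t: 3.38
tool_pos: [0.5246, 0.3115, 0.0463]
tcp_rot: [2.434, 1.986, 0.006]
ft_force: [-0.4, -0.0, 5.3]
grip_width: 0.258
```

```bash
python3 -c "
from h import *
f,K,R,t=cap('wrist');cv2.imwrite('pics/w3.png',f)
go([0.5234,0.3108,0.2],-0.205)"
```

```text
t 3.42 pos [0.5246 0.3115 0.0463] head -0.2024 F [-0.8  0.3  6.3] w 0.256
 slide [-0.0006, -0.0007, -0.1537] rot [0.0024, -0.0027, 0.0026]
```

Call:
apply_moves(
  plan=[
    {"slide":[0,0,-0.05],"rot":[0,0,0],"grip":1},
    {"slide":[0,0,-0.11],"rot":[0,0,0],"grip":1},
    {"slide":[0,0,-0.165],"rot":[0,0,0],"grip":1},
    {"slide":[-0.04,0.013,-0.165],"rot":[0,0,0],"grip":1},
    {"slide":[-0.09,0.031,-0.165],"rot":[0,0,0],"grip":1},
  ],
)

```text
t: 4.05
tool_pos: [0.5369, 0.2168, 0.2128]
tcp_rot: [2.431, 1.988, 0.01]
ft_force: [0.1, -0.3, -0.6]
grip_width: 0.258
```

```bash
python3 -c "
from h import *
go([0.5669,-0.0024,0.21],-0.205)"
```

```text
t 4.05 pos [0.5369 0.2168 0.2128] head -0.1999 F [ 0.1 -0.3 -0.6] w 0.258
 slide [-0.2089, 0.0729, 0.0023] rot [0.005, -0.0044, 0.0051]
```

Call:
apply_moves(
  plan=[
    {"slide":[-0.055,0.019,0],"rot":[0,0,0],"grip":1},
    {"slide":[-0.11,0.038,0],"rot":[0.002,-0.002,0.002],"grip":1},
    {"slide":[-0.165,0.058,0],"rot":[0.005,-0.004,0.005],"grip":1},
    {"slide":[-0.209,0.073,0],"rot":[0.005,-0.004,0.005],"grip":1},
    {"slide":[-0.209,0.073,0.002],"rot":[0.005,-0.004,0.005],"grip":1},
  ],
)

```text
t: 4.68
tool_pos: [0.5673, -0.0054, 0.211]
tcp_rot: [2.441, 1.976, 0.001]
ft_force: [0.0, 1.3, 0.6]
grip_width: 0.261
```

```bash
python3 -c "
from h import *
f,K,R,t=cap('wrist'); np.savez('pics/w4.npz',K=K,R=R,t=t); cv2.imwrite('pics/w4.png',f)
for X in [(.5669,-.0024,.1),(.5743,.0328,.1),(0.5669,-.0024,.168)]: print(proj(X,K,R,t).round(1))
go([0.5669,-0.0024,0.15],-0.205)"
```

```text
[254.3 182.7]
[254.1 137. ]
[254.  218.8]
t 4.72 pos [ 0.567  -0.0038  0.2105] head -0.2078 F [-0.2 -0.1 -1. ] w 0.26
 slide [0.0013, -0.0004, 0.0605] rot [0.0003, -0.0008, -0.0028]
```

View pics/w4.png

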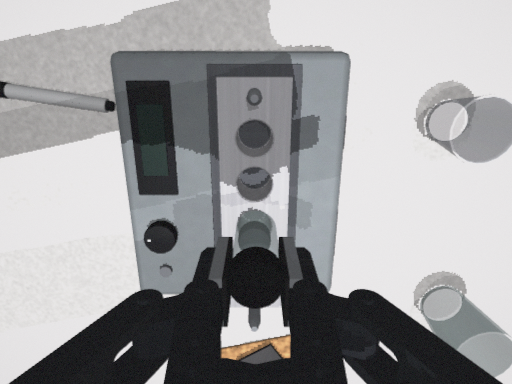

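The view shows well 18 at (254,184) and well 54 at (254,137), both within about 1 px of prediction, and the vial hanging straight above. I'll lower it.

Call:
apply_moves(
  plan=[
    {"slide":[0.0013,-0.0004,0.03],"rot":[0,0,0],"grip":1},
    {"slide":[0.0013,-0.0004,0.055],"rot":[0,0,0],"grip":1},
    {"slide":[0.0013,-0.0004,0.07],"rot":[0,0,0],"grip":1},
    {"slide":[0.0013,-0.0004,0.08],"rot":[0,0,0],"grip":1},
    {"slide":[0.0013,-0.0004,0.087],"rot":[0,0,0],"grip":1},
  ],
)

```text
t: 5.35
tool_pos: [0.5672, -0.0019, 0.1236]
tcp_rot: [2.439, 1.98, 0.002]
ft_force: [-0.0, -0.0, -0.2]
grip_width: 0.255
```

```bash
python3 -c "
from h import *
go([0.5669,-0.0024,0.1133],-0.205)"
```

```text
t 5.35 pos [ 0.5672 -0.0019  0.1236] head -0.2072 F [-0.  -0.  -0.2] w 0.255
 slide [-0.0006, -0.0002, 0.0103] rot [0.0009, -0.001, -0.0022]
```

No lateral force, and the vial is 20 mm into the well. Continuing slowly to the floor.

Call:
apply_moves(
  plan=[
    {"slide":[0,0,0.004],"rot":[0,0,0],"grip":1},
    {"slide":[0,0,0.007],"rot":[0,0,0],"grip":1},
    {"slide":[0,0,0.009],"rot":[0,0,0],"grip":1},
    {"slide":[0,0,0.0105],"rot":[0,0,0],"grip":1},
    {"slide":[0,0,0.0115],"rot":[0,0,0],"grip":1},
  ],
)

```text
t: 5.98
tool_pos: [0.5674, -0.0019, 0.1132]
tcp_rot: [2.439, 1.979, 0.004]
ft_force: [-3.8, 1.0, 11.0]
grip_width: 0.259
```

```bash
python3 -c "
from h import *
go([0.5669,-0.0024,0.1133],-0.205)"
```

```text
t 5.97 pos [ 0.5674 -0.0019  0.1132] head -0.2072 F [-3.8  1.  11. ] w 0.259
 slide [-0.0006, -0.0004, -0.0001] rot [0.0021, -0.0012, -0.0022]
```

The vial bottomed out at the expected height (11 N). Releasing and rising.

Call:
apply_moves(
  plan=[
    {"slide":[0,0,-0.0005],"rot":[0,0,0],"grip":0.2},
    {"slide":[0,0,-0.0005],"rot":[0,0,0],"grip":-0.2},
    {"slide":[0,0,-0.0005],"rot":[0,0,0],"grip":-0.3},
    {"slide":[0,0,-0.05],"rot":[0,0,0],"grip":-0.3},
    {"slide":[0,0,-0.1],"rot":[0,0,0],"grip":-0.3},
  ],
)

```text
t: 6.6
tool_pos: [0.5666, -0.002, 0.2136]
tcp_rot: [-2.439, -1.979, -0.001]
ft_force: [1.4, -1.0, 0.7]
grip_width: 0.651
```

```bash
python3 -c "
from h import *
f,K,R,t=cap('wrist'); np.savez('pics/w5.npz',K=K,R=R,t=t); cv2.imwrite('pics/w5.png',f)
print(proj((.5669,-.0024,.128),K,R,t),proj((.5743,.0328,.1),K,R,t))
go([0.4993,0.3692,0.2],-0.205)"
```

```text
[256.24189878 198.08819969] [256.17628986 140.54778669]
t 6.65 pos [ 0.5689 -0.002   0.2214] head -0.2073 F [1.3 0.  5.9] w 0.651
 slide [0.3489, -0.1448, 0.0209] rot [0.0102, -0.0029, -0.0023]
```

View pics/w5.png

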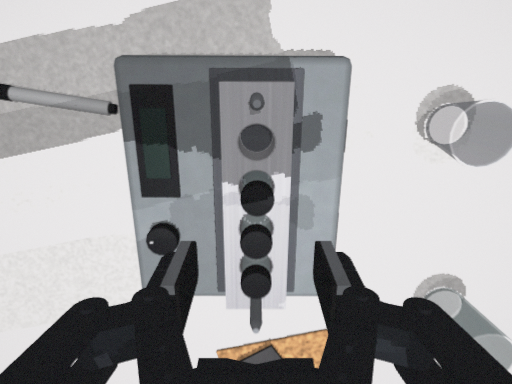

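The first vial stands home at (257,198), in line with the others. Going for the second.

Call:
apply_moves(
  plan=[
    {"slide":[0.057,-0.024,0],"rot":[0,0,0],"grip":-0.3},
    {"slide":[0.114,-0.048,0],"rot":[0,0,0],"grip":-0.3},
    {"slide":[0.171,-0.072,0],"rot":[0,0,0],"grip":-0.3},
    {"slide":[0.228,-0.096,0],"rot":[0,0,0],"grip":-0.3},
    {"slide":[0.28,-0.118,0],"rot":[0,0,0],"grip":-0.3},
  ],
)

```text
t: 7.28
tool_pos: [0.5104, 0.2983, 0.2208]
tcp_rot: [2.434, 1.976, 0.014]
ft_force: [0.7, -0.3, 0.4]
grip_width: 0.651
```

```bash
python3 -c "
from h import *
go([0.4993,0.3692,0.1],-0.205)"
```

```text
t 7.28 pos [0.5104 0.2983 0.2208] head -0.2068 F [ 0.7 -0.3  0.4] w 0.651
 slide [0.0667, -0.0267, 0.1207] rot [0.0104, -0.003, -0.0018]
```

Call:
apply_moves(
  plan=[
    {"slide":[0.045,-0.02,0.005],"rot":[0.005,-0.002,0],"grip":-0.3},
    {"slide":[0.0667,-0.0267,0.045],"rot":[0.01,-0.003,-0.001],"grip":-0.3},
    {"slide":[0.0667,-0.0267,0.09],"rot":[0.01,-0.003,-0.001],"grip":-0.3},
    {"slide":[0.0667,-0.0267,0.12],"rot":[0.01,-0.003,-0.001],"grip":-0.3},
    {"slide":[0.0667,-0.0267,0.12],"rot":[0.01,-0.003,-0.001],"grip":-0.3},
  ],
)

```text
t: 7.9
tool_pos: [0.4977, 0.3682, 0.0978]
tcp_rot: [2.438, 1.982, -0.008]
ft_force: [-0.3, -0.1, 0.0]
grip_width: 0.652
```

```bash
python3 - <<'E'
from h import *
f,K,R,t=cap('wrist'); cv2.imwrite('pics/w6.png',f)
p=proj((.4993,.3692,.061),K,R,t);print(p)
g=cv2.cvtColor(f,cv2.COLOR_BGR2GRAY); m=(g<70).astype(np.uint8)
n,l,st,ce=cv2.connectedComponentsWithStats(m)
for i in range(1,n):
    if 800<st[i,4]<9000: print(st[i],ce[i].round(1),onz(ce[i],.061,K,R,t).round(4))
go([0.4993,0.3692,0.045],-0.205)
E
```

```text
[258.42873852 225.43998841]
[ 238  199   42   45 1471] [258.6 221.3] [0.4999 0.3717 0.061 ]
t 7.95 pos [0.4987 0.3688 0.1   ] head -0.2058 F [-0.  -0.1  0.3] w 0.654
 slide [0.0006, 0.0005, 0.055] rot [-0.0011, 0.0016, -0.0008]
```

Call:
apply_moves(
  plan=[
    {"slide":[0.002,0.0005,0.03],"rot":[-0.001,0.001,0.0],"grip":-0.3},
    {"slide":[0.002,0.0005,0.055],"rot":[-0.001,0.001,0.0],"grip":-0.3},
    {"slide":[0.002,0.0005,0.055],"rot":[-0.001,0.001,0.0],"grip":0.2},
    {"slide":[0.002,0.0005,0.055],"rot":[-0.001,0.001,0.0],"grip":1},
    {"slide":[0.002,0.0005,0.055],"rot":[-0.001,0.001,0.0],"grip":1},
  ],
)

```text
t: 8.57
tool_pos: [0.5007, 0.3714, 0.0473]
tcp_rot: [2.438, 1.981, 0.005]
ft_force: [-0.4, 0.2, 3.8]
grip_width: 0.261
```

```bash
python3 -c "
from h import *
go([0.5743,0.0328,0.21],-0.205)"
```

```text
t 8.57 pos [0.5007 0.3714 0.0473] head -0.2059 F [-0.4  0.2  3.8] w 0.261
 slide [-0.316, 0.1416, -0.163] rot [0.0023, -0.0019, -0.0009]
```

Call:
apply_moves(
  plan=[
    {"slide":[0,0,-0.05],"rot":[0,0,0],"grip":1},
    {"slide":[0,0,-0.11],"rot":[0,0,0],"grip":1},
    {"slide":[0,0,-0.163],"rot":[0,0,0],"grip":1},
    {"slide":[-0.04,0.018,-0.163],"rot":[0,0,0],"grip":1},
    {"slide":[-0.09,0.04,-0.163],"rot":[0,0,0],"grip":1},
  ],
)

```text
t: 9.2
tool_pos: [0.5217, 0.275, 0.2122]
tcp_rot: [2.435, 1.983, 0.01]
ft_force: [1.0, -0.7, -0.2]
grip_width: 0.259
```

```bash
python3 -c "
from h import *
go([0.5743,0.0328,0.21],-0.205)"
```

```text
t 9.2 pos [0.5217 0.275  0.2122] head -0.2035 F [ 1.  -0.7 -0.2] w 0.259
 slide [-0.2265, 0.1005, 0.0018] rot [0.0052, -0.0043, 0.0015]
```

Call:
apply_moves(
  plan=[
    {"slide":[-0.057,0.025,0],"rot":[0,0,0],"grip":1},
    {"slide":[-0.114,0.05,0],"rot":[0.002,-0.002,0],"grip":1},
    {"slide":[-0.171,0.076,0],"rot":[0.005,-0.004,0.001],"grip":1},
    {"slide":[-0.2265,0.1,0],"rot":[0.005,-0.004,0.001],"grip":1},
    {"slide":[-0.2265,0.1005,0.002],"rot":[0.005,-0.004,0.001],"grip":1},
  ],
)

```text
t: 9.82
tool_pos: [0.5751, 0.0289, 0.2109]
tcp_rot: [2.441, 1.975, 0.002]
ft_force: [0.4, 0.2, -1.0]
grip_width: 0.257
```

```bash
python3 -c "
from h import *
f,K,R,t=cap('wrist'); np.savez('pics/w7.npz',K=K,R=R,t=t); cv2.imwrite('pics/w7.png',f)
g=cv2.cvtColor(f,cv2.COLOR_BGR2GRAY)
u=proj((.5743,.0328,.1),K,R,t); print(u); x,y=u.round().astype(int)
print('row',g[y,x-24:x+25:2].tolist()); print('col',g[y-26:y+27:2,x].tolist())
go([0.5743,0.0328,0.15],-0.205)"
```

```text
[253.30427163 181.76667524]
row [139, 138, 136, 113, 86, 86, 103, 69, 95, 74, 76, 102, 98, 98, 81, 64, 61, 64, 82, 91, 85, 121, 225, 226, 226]
col [115, 108, 131, 139, 135, 74, 63, 64, 66, 100, 109, 108, 104, 98, 66, 59, 93, 90, 93, 90, 90, 93, 159, 206, 205, 205, 119]
t 9.88 pos [0.5748 0.0308 0.2104] head -0.2084 F [-0.4  0.5 -0.5] w 0.256
 slide [0.0018, -0.0009, 0.0604] rot [0.0012, -0.0008, -0.0034]
```

The well centre agrees with the prediction within a pixel. Lowering.

Call:
apply_moves(
  plan=[
    {"slide":[0.0022,-0.0009,0.03],"rot":[0,0,0],"grip":1},
    {"slide":[0.0022,-0.0009,0.055],"rot":[0,0,0],"grip":1},
    {"slide":[0.0022,-0.0009,0.07],"rot":[0,0,0],"grip":1},
    {"slide":[0.0022,-0.0009,0.08],"rot":[0,0,0],"grip":1},
    {"slide":[0.0022,-0.0009,0.087],"rot":[0,0,0],"grip":1},
  ],
)

```text
t: 10.5
tool_pos: [0.5747, 0.0337, 0.1235]
tcp_rot: [2.439, 1.979, 0.003]
ft_force: [0.8, 0.5, -0.3]
grip_width: 0.255
```

```bash
python3 -c "
from h import *
go([0.5743,0.0332,0.1143],-0.205)"
```

```text
t 10.5 pos [0.5747 0.0337 0.1235] head -0.2078 F [ 0.8  0.5 -0.3] w 0.255
 slide [-0.0006, -0.0003, 0.0092] rot [0.0018, -0.001, -0.0028]
```

Call:
apply_moves(
  plan=[
    {"slide":[0,0,0.004],"rot":[0,0,0],"grip":1},
    {"slide":[0,0,0.007],"rot":[0,0,0],"grip":1},
    {"slide":[0,0,0.0085],"rot":[0,0,0],"grip":1},
    {"slide":[0,0,0.0095],"rot":[0,0,0],"grip":1},
    {"slide":[0,0,0.0105],"rot":[0,0,0],"grip":1},
  ],
)

```text
t: 11.12
tool_pos: [0.5749, 0.0338, 0.1142]
tcp_rot: [2.439, 1.978, 0.005]
ft_force: [-3.2, -0.2, 10.9]
grip_width: 0.257
```

```bash
python3 -c "
from h import *
go([0.5743,0.0332,0.1143],-0.205)"
```

```text
t 11.12 pos [0.5749 0.0338 0.1142] head -0.2077 F [-3.2 -0.2 10.9] w 0.257
 slide [-0.0007, -0.0004, -0.0001] rot [0.0029, -0.0014, -0.0027]
```

Bottomed at the expected height (10.9 N). Releasing, rising, and heading to the cover.

Call:
apply_moves(
  plan=[
    {"slide":[0,0,-0.0005],"rot":[0,0,0],"grip":0.2},
    {"slide":[0,0,-0.0005],"rot":[0,0,0],"grip":-0.2},
    {"slide":[0,0,-0.0005],"rot":[0,0,0],"grip":-0.3},
    {"slide":[0,0,-0.055],"rot":[0,0,0],"grip":-0.3},
    {"slide":[0,0,-0.11],"rot":[0,0,0],"grip":-0.3},
  ],
)

```text
t: 11.75
tool_pos: [0.5739, 0.0336, 0.2247]
tcp_rot: [2.44, 1.979, 0.002]
ft_force: [1.2, 0.3, -0.5]
grip_width: 0.649
```

```bash
python3 -c "
from h import *
f,K,R,t=cap('wrist'); np.savez('pics/w8.npz',K=K,R=R,t=t); cv2.imwrite('pics/w8.png',f)
go([0.54,-0.36,0.30],-0.205)"
```

```text
t 11.8 pos [0.5763 0.0337 0.2332] head -0.2078 F [ 0.4 -0.7  6. ] w 0.646
 slide [-0.3925, 0.0465, -0.0677] rot [0.0117, -0.0038, -0.0028]
```

View pics/w8.png

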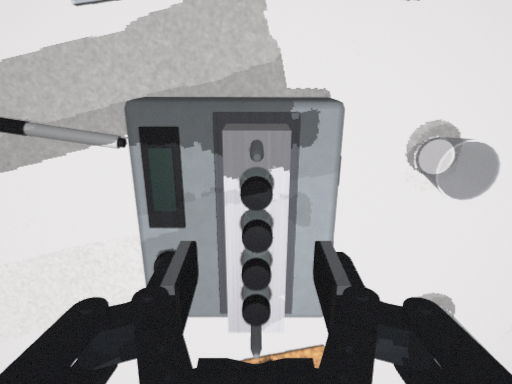

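All four caps are in line: (257,193), (257,236), (256,274) and (256,310). Moving to the cover.

Call:
apply_moves(
  plan=[
    {"slide":[-0.06,0.007,-0.02],"rot":[0.003,0,0],"grip":-0.3},
    {"slide":[-0.12,0.014,-0.04],"rot":[0.006,-0.001,0],"grip":-0.3},
    {"slide":[-0.18,0.021,-0.06],"rot":[0.01,-0.003,0],"grip":-0.3},
    {"slide":[-0.24,0.028,-0.08],"rot":[0.012,-0.004,0],"grip":-0.3},
    {"slide":[-0.3,0.036,-0.088],"rot":[0.012,-0.004,0],"grip":-0.3},
  ],
)

```text
t: 12.42
tool_pos: [0.5489, -0.2632, 0.3209]
tcp_rot: [2.438, 1.978, 0.001]
ft_force: [0.8, 0.2, 0.5]
grip_width: 0.65
```

Call:
apply_moves(
  plan=[
    {"slide":[-0.05,0.006,0],"rot":[0,0,0],"grip":-0.3},
    {"slide":[-0.085,0.01,0],"rot":[0,0,0],"grip":-0.3},
    {"slide":[-0.085,0.01,0],"rot":[0,0,0],"grip":-0.3},
  ],
)

```text
t: 12.8
tool_pos: [0.5406, -0.351, 0.3197]
tcp_rot: [2.443, 1.975, -0.0]
ft_force: [0.1, 0.6, 0.3]
grip_width: 0.65
```

```bash
python3 -c "
from h import *
f,K,R,t=cap('wrist'); np.savez('pics/w9.npz',K=K,R=R,t=t); cv2.imwrite('pics/w9.png',f)
go([0.54,-0.36,0.20],-0.205)"
```

```text
t 12.85 pos [ 0.5409 -0.3494  0.3201] head -0.2095 F [-0.9  0.4 -0.1] w 0.649
 slide [-0.0105, 0.0013, 0.1201] rot [0.0004, -0.0002, -0.0045]
```

View pics/w9.png

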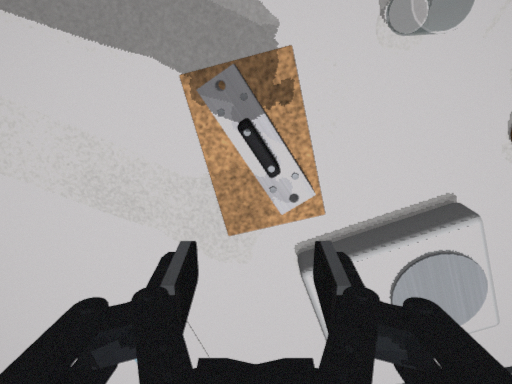

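The cover is seen obliquely. Its dowel holes are at (221,86) and (294,198), and the black bar is centred near (259,148).

```bash
python3 - <<'E'
from h import *
d=np.load('pics/w9.npz');K,R,t=d['K'],d['R'],d['t'];f=cv2.imread('pics/w9.png');g=cv2.cvtColor(f,cv2.COLOR_BGR2GRAY)
H=[]
for (x,y) in [(221,86),(294,198)]:
    p=cv2.GaussianBlur(g[y-9:y+10,x-9:x+10],(3,3),0); th=(int(p.min())+int(np.median(p)))/2
    m=(p<th).astype(np.uint8); n,l,st,ce=cv2.connectedComponentsWithStats(m); i=l[9,9] or 1+st[1:,4].argmax()
    c=ce[i]+[x-9,y-9]; X=onz(c,.040,K,R,t); H.append(X); print(c,st[i],X.round(4))
v=H[0]-H[1]; print("len",np.linalg.norm(v),"mid",(H[0]+H[1])/2,"heading of normal",np.arctan2(v[1],v[0])-np.pi/2)
m=(g<60).astype(np.uint8);n,l,st,ce=cv2.connectedComponentsWithStats(m);i=l[148,259]
ys,xs=np.where(l==i); W=np.float32([onz((a,b),.074,K,R,t)[:2]*1000 for a,b in zip(xs,ys)]); print("bar",st[i],cv2.minAreaRect(W))
E
```

```text
[219.60493827  84.92592593] [ 3  3 10 11 81] [ 0.5133 -0.2726  0.04  ]
[293.16949153 197.54237288] [ 4  5  9  8 59] [ 0.5744 -0.4333  0.04  ]
len 0.1719208298339614 mid [ 0.54381843 -0.3529211   0.04      ] heading of normal 0.3634021263660696
bar [238 118  42  59 808] ((544.9029541015625, -350.6136474609375), (17.16854476928711, 75.91423034667969), 20.94398307800293)
```

Call:
apply_moves(
  plan=[
    {"slide":[-0.001,0.001,0.05],"rot":[0,0,-0.16],"grip":-0.3},
    {"slide":[-0.002,0.003,0.1],"rot":[0,0,-0.32],"grip":-0.3},
    {"slide":[-0.0024,0.0037,0.15],"rot":[0,0,-0.48],"grip":-0.3},
    {"slide":[-0.0024,0.0037,0.19],"rot":[0,0,-0.573],"grip":-0.3},
    {"slide":[-0.0024,0.0037,0.19],"rot":[0,0,-0.573],"grip":-0.3},
  ],
)

```text
t: 13.48
tool_pos: [0.5425, -0.3499, 0.1269]
tcp_rot: [-1.779, -2.582, -0.001]
ft_force: [0.7, 0.0, 0.7]
grip_width: 0.651
```

```bash
python3 -c "
from h import *
go([0.544,-0.3525,0.051],0.364)"
```

```text
t 13.47 pos [ 0.5425 -0.3499  0.1269] head 0.3641 F [0.7 0.  0.7] w 0.651
 slide [-0.0034, 0.0007, 0.0759] rot [-0.0032, -0.0054, 0.0001]
```

Call:
apply_moves(
  plan=[
    {"slide":[-0.002,0.0005,0.03],"rot":[-0.003,-0.005,0],"grip":-0.3},
    {"slide":[-0.003,0.0005,0.06],"rot":[-0.003,-0.005,0],"grip":-0.3},
    {"slide":[-0.003,0.0005,0.076],"rot":[-0.003,-0.005,0],"grip":-0.3},
    {"slide":[-0.003,0.0005,0.076],"rot":[-0.003,-0.005,0],"grip":0.0},
    {"slide":[-0.003,0.0005,0.076],"rot":[-0.003,-0.005,0],"grip":0.3},
  ],
)

```text
t: 14.1
tool_pos: [0.5447, -0.3526, 0.0528]
tcp_rot: [1.782, 2.585, 0.0]
ft_force: [-0.3, 0.6, 0.8]
grip_width: 0.349
```

Call:
apply_moves(
  plan=[
    {"slide":[0,0,0],"rot":[0,0,0],"grip":0.6},
    {"slide":[0,0,0],"rot":[0,0,0],"grip":1},
    {"slide":[0,0,0],"rot":[0,0,0],"grip":1},
    {"slide":[0,0,0],"rot":[0,0,0],"grip":1},
  ],
)

```text
t: 14.6
tool_pos: [0.5449, -0.3531, 0.0542]
tcp_rot: [1.781, 2.583, -0.0]
ft_force: [-2.8, 0.4, 6.4]
grip_width: 0.174
```

```bash
python3 -c "
from h import *
go([0.544,-0.3525,0.22],0.364)"
```

```text
t 14.6 pos [ 0.5449 -0.3531  0.0542] head 0.3635 F [-2.8  0.4  6.4] w 0.174
 slide [0.0004, -0.0003, -0.1658] rot [0.0021, 0.0031, -0.0005]
```

Gripped (14.8 mm). Lifting the cover.

Call:
apply_moves(
  plan=[
    {"slide":[0,0,-0.03],"rot":[0,0,0],"grip":1},
    {"slide":[0,0,-0.08],"rot":[0,0,0],"grip":1},
    {"slide":[0,0,-0.13],"rot":[0,0,0],"grip":1},
    {"slide":[0,0,-0.175],"rot":[0,0,0],"grip":1},
    {"slide":[0.02,0.01,-0.175],"rot":[0,0,0.1],"grip":1},
  ],
)

```text
t: 15.22
tool_pos: [0.5478, -0.3321, 0.2329]
tcp_rot: [1.91, 2.482, 0.001]
ft_force: [0.7, 1.1, -6.1]
grip_width: 0.173
```

```bash
python3 -c "
from h import *
go([0.5632,-0.0206,0.230],-0.205)"
```

```text
t 15.22 pos [ 0.5478 -0.3321  0.2329] head 0.2589 F [ 0.7  1.1 -6.1] w 0.173
 slide [0.2972, 0.0947, 0.0013] rot [0.0084, 0.0058, 0.4639]
```

Call:
apply_moves(
  plan=[
    {"slide":[0.047,0.015,0],"rot":[0.001,0.001,0.1],"grip":1},
    {"slide":[0.095,0.03,0],"rot":[0.003,0.002,0.2],"grip":1},
    {"slide":[0.145,0.046,0],"rot":[0.005,0.003,0.3],"grip":1},
    {"slide":[0.19,0.061,0],"rot":[0.007,0.005,0.4],"grip":1},
    {"slide":[0.235,0.075,0.001],"rot":[0.008,0.006,0.464],"grip":1},
  ],
)

```text
t: 15.85
tool_pos: [0.5597, -0.084, 0.2297]
tcp_rot: [-2.438, -1.979, 0.0]
ft_force: [0.5, 1.2, -5.9]
grip_width: 0.175
```

```bash
python3 -c "
from h import *
go([0.5632,-0.0206,0.230],-0.205)"
```

```text
t 15.85 pos [ 0.5597 -0.084   0.2297] head -0.2074 F [ 0.5  1.2 -5.9] w 0.175
 slide [0.0628, -0.0097, -0.0002] rot [-0.0012, -0.0006, -0.0024]
```

Call:
apply_moves(
  plan=[
    {"slide":[0.035,-0.005,0],"rot":[0,0,0],"grip":1},
    {"slide":[0.0628,-0.0097,0],"rot":[-0.001,0,-0.002],"grip":1},
    {"slide":[0.0628,-0.0097,0],"rot":[-0.001,0,-0.002],"grip":1},
    {"slide":[0.0628,-0.0097,0],"rot":[-0.001,0,-0.002],"grip":1},
  ],
)

```text
t: 16.35
tool_pos: [0.5629, -0.0208, 0.2291]
tcp_rot: [-2.437, -1.981, 0.001]
ft_force: [0.0, -0.5, -6.0]
grip_width: 0.174
```

```bash
python3 - <<'E'
from h import *
f,K,R,t=cap('wrist'); np.savez('pics/w10.npz',K=K,R=R,t=t)
s=cap("side");c=cap("scene")
cv2.imwrite('pics/w10.png',f);cv2.imwrite('pics/side10.png',s[0]);cv2.imwrite('pics/scene10.png',c[0])
a=cv2.resize(s[0][100:240,210:370],(400,350),interpolation=cv2.INTER_CUBIC)
b=cv2.resize(f,(400,300))
cc=cv2.resize(c[0][110:250,190:350],(400,350),interpolation=cv2.INTER_CUBIC)[:300]
o=np.zeros((600,800,3),np.uint8); o[:350,:400]=a;o[:300,400:]=b;o[300:,400:]=cc
cv2.imwrite('pics/m10.png',o)
u=np.array([.2036,.979])*.086; ctr=np.array([.5633,-.02])
for sg in(1,-1):
    q=ctr+sg*u; print("dowel",sg,q,[proj((*q,.14),*v).round(1).tolist() for v in((K,R,t),s[1:],c[1:])],"hole top",[proj((*q,.216),*v).round(1).tolist() for v in((K,R,t),s[1:],c[1:])])
go([0.5632,-0.0206,0.195],-0.205)
E
```

```text
dowel 1 [0.5808096 0.064194 ] [[256.3, 68.2], [259.0, 181.0], [279.7, 180.9]] hole top [[256.4, 65.0], [259.2, 156.9], [280.8, 155.9]]
dowel -1 [ 0.5457904 -0.104194 ] [[256.3, 295.1], [302.5, 158.8], [240.6, 153.2]] hole top [[256.4, 377.2], [304.3, 135.8], [240.2, 129.4]]
t 16.5 pos [ 0.5631 -0.0214  0.2295] head -0.2068 F [-0.3 -0.9 -6.3] w 0.176
 slide [0.0008, -0.0, 0.0345] rot [-0.0007, -0.0004, -0.0018]
```

View pics/m10.png

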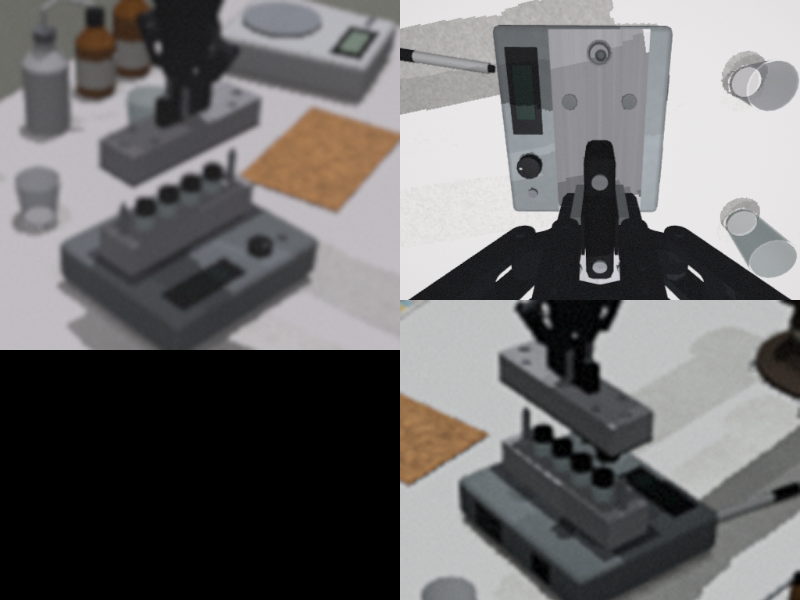

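The wrist view shows dowel B's tip through the cover's hole at about (255,67), and the other views show the cover level above the block. I'll measure hole against dowel numerically.

```bash
python3 - <<'E'
from h import *
g=cv2.imread('pics/w10.png',0)
for y in range(53,82): print(y,' '.join('%3d'%v for v in g[y,240:274]))
E
```

```text
53 161 162 163 162 160 153 131 121 122 121 113 109 102  94  96  91  99 109 106 114 117 120 115 123 144 160 163 162 162 160 163 160 160 166
54 161 160 162 160 152 132 114 121 115 108  88  78  80  77  78  82  82  80  85  82 101 112 100 111 126 146 161 163 160 161 160 162 162 161
55 162 163 162 151 131 117 109 112  88  76  76  78  81  80  78  79  78  79  77  79  82  83  95 108 119 126 144 160 164 163 160 159 162 163
56 160 160 149 128 115 107 100  86  80  78  77  84  88  86  93  89  88  84  83  79  80  79  88 102 114 123 128 144 161 160 159 162 162 162
57 162 154 134 118 116 100  83  79  79  81  92 107 120 121 123 131 115 111 104  89  83  80  81  81 100 119 123 128 150 164 159 159 161 165
58 155 141 118 107 108  80  77  80  89 108 127 144 144 142 142 144 145 143 139 126 102  85  76  79  88 108 115 116 131 159 162 161 161 163
59 141 120 110 101  85  77  81  97 128 147 144 142 144 143 145 145 143 143 143 141 137 112  86  80  83  88 101 111 127 144 160 161 162 166
60 141 122 114  89  83  77  97 129 141 144 141 142 145 142 144 145 144 144 141 141 143 138 110  83  78  75  83  98 107 131 154 
[... 2230 characters left out ...]
3 145
77 155 144 137 129 109  93  99 112 116 113 119 111 100  80  73  67  62  65  67  72  77 101 110  96  91 101 118 124 128 138 139 142 142 146
78 142 142 135 125 124 106  93 100 112 109 113 116 115 112  99  86  81  78  87  97 100 112  95  93 103 119 126 132 138 142 142 142 143 145
79 140 144 140 129 124 124 114  94  99 109 112 114 113 113 113 115 116 113 113 110 108  97  91  96 118 126 130 135 141 140 141 141 141 145
80 143 143 143 136 130 128 124 110  98  96 100 105 112 113 111 109 111 109 106 100  93  97 103 107 118 130 135 142 142 141 144 139 142 145
81 142 141 142 139 137 125 130 128 122 107  99  94  96  98 100 102 101  98  93  98 107 112 110 114 129 135 141 143 142 143 141 142 143 145
```

```bash
python3 - <<'E'
from h import *
d=np.load('pics/w10.npz');K,R,t=d['K'],d['R'],d['t'];g=cv2.imread('pics/w10.png',0)
# fit ellipses: bottom rim of hole (bright disc outline) and dowel tip/body
p=g[50:84,236:276]
m=(p>105).astype(np.uint8)
h=onz((254.8,68.5),.1795,K,R,t); print("hole bottom",h.round(4))
for c in[(255.2,67.3)]: print("hole top",onz(c,.2155,K,R,t).round(4))
dw=onz((256.6,70.0),.14,K,R,t); print("dowel tip",dw.round(4)); print("diff",(dw-h).round(4))
hB=dw[:2]-np.array([.2036,.979])*.086; print("block centre from dowel B",hB.round(4))
# second hole in cover near bar's far end not visible; block right/left edges vs cover? use scene/side for dowel A
for n in("side10","scene10"):
    i=cv2.imread(f"pics/{n}.png"); print(n)
    x,y=((302,159) if n=="side10" else (241,153)); q=cv2.cvtColor(i,cv2.COLOR_BGR2GRAY)[y-4:y+8,x-8:x+9]
    for r,v in enumerate(q): print(y-4+r,v.tolist())
E
```

```text
hole bottom [0.5799 0.0636 0.1795]
hole top [0.5801 0.0634 0.2155]
dowel tip [0.5808 0.0631 0.14  ]
diff [ 0.0009 -0.0005 -0.0395]
block centre from dowel B [ 0.5633 -0.0211]
side10
155 [74, 74, 72, 73, 73, 75, 85, 102, 122, 144, 162, 175, 183, 186, 186, 188, 188]
156 [72, 71, 72, 75, 85, 103, 123, 146, 162, 175, 183, 187, 188, 188, 188, 188, 188]
157 [72, 74, 85, 101, 125, 145, 161, 174, 181, 184, 187, 188, 187, 188, 188, 188, 188]
158 [83, 102, 122, 145, 162, 176, 182, 182, 176, 174, 181, 186, 188, 188, 187, 188, 188]
159 [123, 145, 162, 176, 183, 186, 184, 169, 150, 148, 168, 184, 188, 187, 188, 189, 188]
160 [163, 176, 183, 187, 188, 187, 177, 150, 117, 118, 152, 179, 188, 189, 188, 189, 188]
161 [183, 186, 188, 188, 188, 186, 168, 129, 93, 100, 142, 176, 188, 188, 188, 187, 188]
162 [187, 188, 189, 188, 187, 184, 161, 117, 80, 94, 138, 174, 188, 189, 188, 188, 188]
163 [177, 178, 180, 183, 187, 184, 161, 115, 79, 96, 141, 176, 187, 188, 188, 188, 186]
164 [144, 144, 151, 162, 176, 180, 160, 115, 79, 102, 145, 178, 189, 188, 187, 185, 176]
165 [93, 93, 103, 125, 150, 168, 155, 10
[... 457 characters left out ...]
 48, 54, 55]
153 [194, 193, 195, 194, 195, 181, 136, 105, 151, 186, 191, 171, 139, 96, 61, 49, 52]
154 [191, 191, 193, 193, 192, 166, 101, 59, 102, 170, 195, 196, 187, 158, 114, 68, 47]
155 [190, 193, 193, 194, 190, 152, 91, 43, 76, 157, 194, 198, 195, 192, 170, 136, 84]
156 [191, 192, 194, 195, 190, 152, 86, 43, 75, 159, 195, 197, 192, 197, 196, 186, 151]
157 [195, 192, 194, 194, 190, 152, 90, 44, 76, 160, 195, 197, 194, 194, 197, 196, 192]
158 [192, 194, 194, 198, 192, 152, 90, 46, 74, 158, 194, 194, 187, 181, 179, 184, 193]
159 [190, 194, 192, 195, 190, 155, 87, 46, 79, 156, 179, 168, 146, 132, 126, 135, 153]
160 [193, 191, 194, 194, 191, 153, 88, 49, 73, 135, 132, 88, 54, 46, 40, 48, 68]
```

Hole and dowel agree to within 1 mm. Descending to engage the tapered tips, with a 0.5 mm correction.

Call:
apply_moves(
  plan=[
    {"slide":[0.0,0.0005,0.015],"rot":[0,0,-0.001],"grip":1},
    {"slide":[0.0,0.0005,0.03],"rot":[0,0,-0.001],"grip":1},
    {"slide":[0.0,0.0005,0.04],"rot":[0,0,-0.001],"grip":1},
    {"slide":[0.0,0.0005,0.047],"rot":[0,0,-0.001],"grip":1},
    {"slide":[0.0,0.0005,0.05],"rot":[0,0,-0.001],"grip":1},
  ],
)

```text
t: 17.12
tool_pos: [0.5634, -0.0215, 0.179]
tcp_rot: [-2.437, -1.981, 0.001]
ft_force: [0.4, 0.8, -5.1]
grip_width: 0.177
```

```bash
python3 -c "
from h import *
go([0.5635,-0.0213,0.15],-0.205)"
```

```text
t 17.12 pos [ 0.5634 -0.0215  0.179 ] head -0.2057 F [ 0.4  0.8 -5.1] w 0.177
 slide [0.0002, 0.0001, 0.029] rot [-0.0012, -0.0003, -0.0007]
```

Both dowels are entered 11 mm with no side force. Continuing.

Call:
apply_moves(
  plan=[
    {"slide":[0,0,0.007],"rot":[0,0,0],"grip":1},
    {"slide":[0,0,0.014],"rot":[0,0,0],"grip":1},
    {"slide":[0,0,0.019],"rot":[0,0,0],"grip":1},
    {"slide":[0,0,0.023],"rot":[0,0,0],"grip":1},
    {"slide":[0,0,0.025],"rot":[0,0,0],"grip":1},
  ],
)

```text
t: 17.75
tool_pos: [0.5633, -0.0214, 0.1537]
tcp_rot: [-2.437, -1.981, 0.001]
ft_force: [-0.2, 0.6, -5.3]
grip_width: 0.177
```

```bash
python3 -c "
from h import *
go([0.5635,-0.0213,0.15],-0.205)"
```

```text
t 17.75 pos [ 0.5633 -0.0214  0.1537] head -0.2057 F [-0.2  0.6 -5.3] w 0.177
 slide [0.0002, 0.0002, 0.0037] rot [-0.0014, -0.0003, -0.0007]
```

Call:
apply_moves(
  plan=[
    {"slide":[0,0,0.002],"rot":[-0.001,0,0],"grip":1},
    {"slide":[0,0,0.003],"rot":[-0.001,0,0],"grip":1},
    {"slide":[0,0,0.004],"rot":[-0.001,0,0],"grip":1},
    {"slide":[0,0,0.005],"rot":[-0.001,0,0],"grip":1},
    {"slide":[0,0,0.005],"rot":[-0.001,0,0],"grip":1},
  ],
)

```text
t: 18.38
tool_pos: [0.5633, -0.0213, 0.1503]
tcp_rot: [2.437, 1.982, 0.002]
ft_force: [-4.7, 2.1, 4.4]
grip_width: 0.179
```

```bash
python3 -c "
from h import *
go([0.5635,-0.0213,0.15],-0.205)"
```

```text
t 18.38 pos [ 0.5633 -0.0213  0.1503] head -0.2056 F [-4.7  2.1  4.4] w 0.179
 slide [0.0, 0.0002, 0.0003] rot [0.0011, -0.0007, -0.0006]
```

Call:
apply_moves(
  plan=[
    {"slide":[0,0,0.002],"rot":[0,0,0],"grip":1},
    {"slide":[0,0,0.003],"rot":[0,0,0],"grip":1},
    {"slide":[0,0,0.003],"rot":[0,0,0],"grip":1},
  ],
)

```text
t: 18.75
tool_pos: [0.5632, -0.0212, 0.1502]
tcp_rot: [2.436, 1.981, 0.005]
ft_force: [-7.9, 1.6, 12.7]
grip_width: 0.175
```

```bash
python3 - <<'E'
from h import *
s=cap("side");c=cap("scene");f=cap("wrist")[0]
a=cv2.resize(s[0][110:240,220:350],(400,400),interpolation=cv2.INTER_CUBIC)
b=cv2.resize(c[0][120:250,195:325],(400,400),interpolation=cv2.INTER_CUBIC)
lo=np.hstack([cv2.resize(v[190:345,:] ,(400,200)) for v in(s[0],c[0])])
cv2.imwrite('pics/m11.png',np.vstack([np.hstack([a,b]),lo]))
go([0.5635,-0.0213,0.15],-0.205)
E
```

```text
t 18.9 pos [ 0.5632 -0.0212  0.1502] head -0.2055 F [-7.5  1.9 13.2] w 0.177
 slide [0.0, 0.0003, 0.0002] rot [0.0035, -0.001, -0.0005]
```

View pics/m11.png

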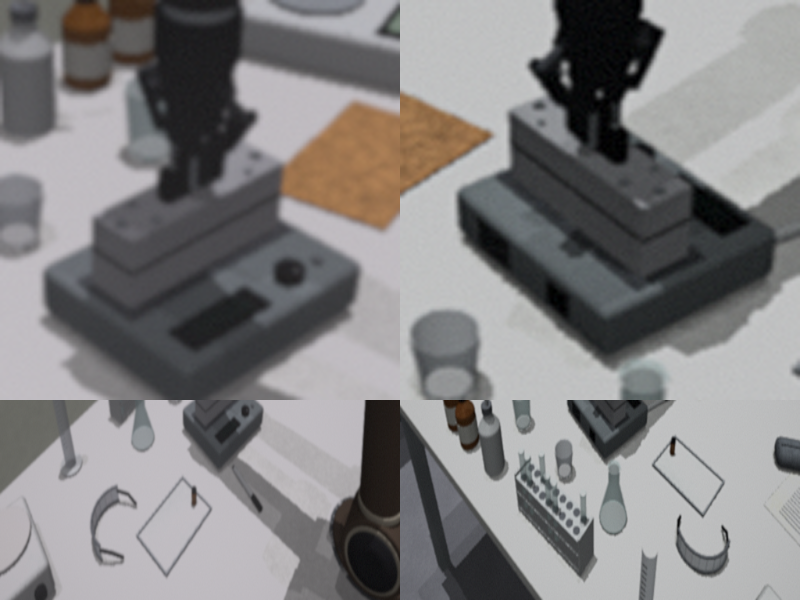

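The cover is flush along its whole seam in both views, and the small vial, goggles, marker and flask look untouched. I'll add margin to the push and hold.

Call:
apply_moves(
  plan=[
    {"slide":[0,-0.0004,0.003],"rot":[0,0,0],"grip":1},
    {"slide":[0,-0.0004,0.004],"rot":[0,0,0],"grip":1},
    {"slide":[0,-0.0004,0.004],"rot":[0,0,0],"grip":1},
    {"slide":[0,-0.0004,0.004],"rot":[0,0,0],"grip":1},
  ],
)

```text
t: 19.4
tool_pos: [0.5632, -0.0212, 0.1501]
tcp_rot: [2.434, 1.979, 0.009]
ft_force: [-7.9, 1.0, 18.3]
grip_width: 0.174
```

```bash
python3 -c "
from h import *
for i in range(4): ctrl.capture('side')
go([0.5635,-0.0213,0.15],-0.205)"
```

```text
t 19.6 pos [ 0.5631 -0.0212  0.1501] head -0.2055 F [-8.6  1.1 17.9] w 0.179
 slide [-0.0, 0.0004, 0.0001] rot [0.0076, -0.0015, -0.0004]
```

The push holds at 18 N, but the tool has drifted 0.4° in tilt and carries 8 N sideways. I'll take that out so the cover sits square.

Call:
apply_moves(
  plan=[
    {"slide":[0,-0.0008,0.004],"rot":[0.004,-0.001,0],"grip":1},
    {"slide":[0,-0.0008,0.004],"rot":[0.008,-0.001,0],"grip":1},
    {"slide":[0,-0.0008,0.004],"rot":[0.01,-0.001,0],"grip":1},
    {"slide":[0,-0.0008,0.004],"rot":[0.01,-0.001,0],"grip":1},
  ],
)

```text
t: 20.1
tool_pos: [0.5632, -0.0212, 0.1502]
tcp_rot: [2.436, 1.981, 0.004]
ft_force: [-8.3, 0.4, 17.7]
grip_width: 0.175
```

```bash
python3 -c "
from h import *
for i in range(4): ctrl.capture('side')
go([0.5635,-0.0213,0.15],-0.205); print(ctrl.read_state()['torque'])"
```

```text
t 20.3 pos [ 0.5632 -0.0212  0.1501] head -0.2055 F [-7.2  0.5 16.7] w 0.177
 slide [0.0, 0.0003, 0.0001] rot [0.0027, -0.0008, -0.0005]
[-0.13689053  1.47645946 -0.03242766]
```

```bash
python3 -c "
from h import *
print(ctrl.close_job())"
```

```text
the job is handed in; nothing more can be done
None
```

I set both large vials into the two empty wells (y = +18 and +54 mm), fitted the cover over its dowels, and handed the job in at 20.3 s with the cover still gripped and pressed down.

- **Vials:** each was lowered until it touched the well floor at the expected height (about 11 N), then released. A wrist picture before the cover went on showed all four caps in line.
- **Cover:** it went onto the dowels without side force. It stopped with its underside about 100 mm above the bench, level with the block's top. The scene and side pictures, taken during pressing, show an even seam all round.
- **Push:** 16.7 to 17.7 N in the last readings, with the grip steady and no slip seen.
- **Bench:** the same pictures show the small vial, goggles, marker and flask apparently untouched. I did not measure them.

**Not perfect:** about 7 N of sideways force and a tilt of about 0.15° remained at the tool while pressing. I reduced the tilt from 0.4° before handing in, but did not take another picture of the seam after that.

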